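Seat a phone in its repair jig and snap the toggle clamp shut

TASK

Slide the phone along the channel of its repair jig, pushing on its rear edge, until it is fully home against the end stop; then push the upright lever of the toggle clamp over, past its dead point, until it snaps into lock with its rubber foot pressing on the phone. Only push with the fingers: do not lift the phone, leave the other things on the bench where they are, and finish clear of everything.

Things in the scene. Friction and masses are not known exactly. Their poses are not given: they have to be found in the camera images.
- jig: repair jig: tan plate 12 mm thick fixed on the bench, x -55 to 55, y -155 to 115 mm. Origin on the bench, mid-channel; y along the channel to the end stop, x across it to the clamp (on a lug x 50 to 120, y 5 to 95). Side rails 6 mm high on the plate (x +-37.5 to 43.5, y -70 to 90) guide the phone; the end stop, a bar 10 mm high, has its face at y = 90. The channel is open at its -y end.
- phone: loose phone lying face down on the jig's plate between the rails, black with an aluminium rim, 72 mm (x) by 150 mm (y) by 8 mm, about 0.17 kg. Origin: centre of its underside, axes like the jig's. It starts 17 to 45 mm short of the end stop; fully home its origin is at y = 15 mm in the jig's frame. It slides with about 1 N.
- phone_tail (a point): middle of the phone's rear (-y) edge, the one to push on, 4 mm above the phone's underside and 16 mm above the bench
- clamp_pivot (a point): pivot of the clamp lever, fixed in the jig at x = 75, y = 50, z = 42 mm; the lever swings about the jig's y direction
- lever_end (a point): free end of the clamp lever, 110 mm from the pivot. The lever is a bar with a black rubber sleeve, 18 mm in diameter, over its last 65 mm.
- lever (a joint): swing of the clamp lever, rad: 0 = open, pointing straight up (end 152 mm above the bench); grows towards the jig's +x, away from the phone; stops at 1.4 = locked, 10 degrees above level. A spring resists up to a dead point at about 1.0 (at first 0.7 N m, 9 N at 80 mm from the pivot, then ever less); released before it, the lever springs back to 0; past it, it snaps by itself to 1.4 and stays.
- clamp_foot: rubber foot, 14 mm across, under the end of the clamp's short steel arm, which reaches from the pivot 55 mm to the jig's -x over the channel (y = 50 mm); the lever moves it. Lever open: foot raised over 20 mm above the phone; locked: it presses on the phone's back with 2 to 3 N, 20 mm off the channel's centre line. Origin in the arm, 23.5 mm above the foot's underside.
- screwdriver: bystander, to be left alone: loose screwdriver lying on the bench, 160 mm long; origin at the middle of its length
- spool: bystander, to be left alone: grey spool standing on its flange, 52 mm across, 26 mm high; origin under its centre
- flux_jar: bystander, to be left alone: small amber jar, 36 mm across, 40 mm high; origin under its centre
- dropper: bystander, to be left alone: small white bottle, 30 mm across, 62 mm high; origin under its centre
- tweezers: bystander, to be left alone: steel tweezers lying flat, about 125 mm long, 6 mm high; origin near the middle
- parts_tray: bystander, to be left alone: shallow grey divided tray, 90 x 70 mm, 20 mm high; origin under its centre
- battery: bystander, to be left alone: flat black phone battery, 40 x 55 mm, 6 mm high; origin under its centre
Things that resemble listed ones, but are neither listed nor needed, are in the scene too. What is shaped like the phone but orange, red or yellow is not meant.

How it is judged:
By the outcome, as a careful person would: the job done as asked, in the order asked, and still so for the second after the job is handed in, with the robot touching nothing.
It also fails if it takes over 45 s, if anything falls off the work surface, if the arm or the gripper's body presses on something with over 40 N, if the wrist force passes 120 N, or if a joint passes its speed limit or range.

ROBOT

A 6-joint arm with a two-finger parallel gripper is mounted at the origin on the work surface. World frame = base frame: x ahead of the robot, y to its left, z up, the work surface at z = 0. Lengths are in mm, angles in rad, forces in N, time in s.
With the tool pointing down it reaches from about 300 to 775 mm from the base axis. Payload 14.6 kg.
Tool frame: the origin (TCP) lies between the finger pads; the fingertips stand 22 mm ahead of it and the grasp point (between the pads) lies 3 mm ahead of it (manip.tcp_to_tips is the distance from the TCP to the fingertips, in mm); y points along the fingers, z is the direction in which the jaws open and shut, and the axes are right-handed (so a half turn about y gives the same grasp; the last joint's range is limited). The gripper opens to 94 mm and grips with 3 to 60 N. Pads are 16 mm wide; open, the fingers measure 119 mm over their backs; the gripper's body (75 mm by 177 mm) begins 78 mm behind the grasp point.
Start: joints at [-0.067, 0.3, 1.521, -0, 1.321, -0.067], TCP at [549.99, -0.002, 227.446] pointing down, gripper open.
Joint ranges: [-3.03, 3.03], [-0.79, 2.21], [0.23, 2.52], [-1.04, 4.18], [0, 3.07], [-2.55, 2.55]. Speed limits (rad/s): [2.22, 2.22, 2.57, 3.14, 3.14, 3.14].

INTERFACE

Orientations are given as [roll, pitch, yaw] about the fixed x, y, z axes, in that order (R = Rz(yaw) Ry(pitch) Rx(roll)).
In Python, from cell import manip gives the robot as it stands.
- The arm moves only by the shell command python3 -m jog 'ROWS' [OPENING] [FORCE]. ROWS is JSON, one flat list of numbers, 6 for each row, row after row: the shift along the tool's x, y, z in mm, then the turn, a rotation vector about the tool's x, y, z in degrees. A call has 1 to 10 rows; each row is the pose to reach, as a shift and turn from the pose commanded when the call began, along the tool's axes at that moment; what a row does not reach only later rows make up. A row lasts 1/12 s, in which the tool goes at most 41.7 mm and 7.16 degrees, less where a joint would pass 70% of its speed; a pose out of reach is approached as far as the arm can. A call with a gripper value outside its range is refused whole. OPENING is the finger opening in mm, from 0 to 94, set as the call begins (- or left out, the last holds). The fingers move at their own pace and stop on an object; FORCE is the grip in N (left out, the last holds). Time passes only in rows, so rows that repeat a pose let the fingers close. It gives the time, the measured TCP pose, the force and the opening at its end, in the units of the state.
- manip.read_state(): the state, without advancing time (a new reading comes with each control period).
- manip.camera(name): name is "scene" or "side" or "wrist"; returns a dict with "img" (480x640x3 uint8, red, green, blue), "intrinsics" (3x3 intrinsics, pixels), "origin" and "orientation" of the camera in the world. Camera axes: x right, y down, z forward; pixel columns grow to the right and rows downward; lengths in mm; the calibration is good to about 2 mm. A picture is of the moment at which its call begins. There is no depth.
- manip.sign_off(): hands the job in, once; it reports no verdict.
Trained networks look in a picture, given as the dict that the camera call returned (one of the last four; its "shot" number tells which), for a name from the list of things; names that differ only in an ending like _2 or _b are one class to them, and where a whole thing is asked for, a point or a joint stands for the part that bears it (a point fixed in the world has none). Each returns a list of dicts, best first, with "score" (0 to 1); they miss things now and then, are a little off and sometimes report something else, mostly with a low value. They report only what shows in the picture. A call takes as long as a camera call. They do not tell look-alikes from the thing itself.
- manip.masks_of(thing, picture): "pixels" (480x640 bool, what is visible of it) and "xy" ([column, row] in pixels, amid what is visible of it).
- manip.tip_of(thing, picture): "xy" ([column, row] in pixels: a listed point, or the origin of a listed thing).
The state is a dict: "clock": time; "joints": joint angles; "qd": joint speeds; "effort": joint torques, N m; "eef_pos": TCP position; "eef_rot": TCP orientation; "wrist_force": force on the tool from outside, world axes, zero at the start; "moment": the same for the moment, N m; "finger_gap": finger opening in mm.
Only numpy, scipy, OpenCV 4.12 (cv2) and the standard library are available. Lean on these libraries where they do the work, as an engineer would, in place of code of your own. Each camera call takes 0.05 s, during which the arm holds its last target.

## Working session

There is one attempt and no reset: what is moved stays moved. The work goes in short steps, Python scripts to look and compute and a shell command to move; the robot and the scene stay as the last step left them, time stands still between calls to the robot, and variables do not carry over. Pictures are saved under pics/ and viewed, and the job is handed in when it is done.

```bash
ls; mkdir -p pics; cat > h.py <<'E'
import numpy as np, cv2
from cell import manip
from scipy.spatial.transform import Rotation as R
def shot(n,fn=None):
    p=manip.camera(n)
    if fn: cv2.imwrite('pics/'+fn,cv2.cvtColor(p['img'],cv2.COLOR_RGB2BGR))
    return p
def Rm(o):
    o=np.array(o,float)
    return o if o.shape==(3,3) else R.from_euler('xyz',o).as_matrix()
def onplane(p,xy,z):
    K=np.array(p['intrinsics']);d=Rm(p['orientation'])@np.linalg.inv(K)@np.array([xy[0],xy[1],1.])
    o=np.array(p['origin'],float);return o+d*(z-o[2])/d[2]
def proj(p,X):
    K=np.array(p['intrinsics']);c=Rm(p['orientation']).T@(np.array(X,float)-np.array(p['origin']));u=K@c;return u[:2]/u[2]
E
python3 - <<'E'
from h import *
for n in ['scene','side','wrist']:
    p=shot(n,n+'0.png'); print(n,p['origin'],p['orientation'])
    for t in ['jig','phone','phone_tail','lever_end','clamp_pivot','clamp_foot']:
        print(t,[(np.round(d['xy'],1),round(d['score'],2)) for d in manip.tip_of(t,p)[:3]])
print(manip.read_state())
E
```

```text
pics
scene [976.66900065  40.54815282 725.70963137] [-2.44325849 -0.01459828  1.66022437]
jig [(array([373.2, 308.4]), 0.63)]
phone [(array([438.2, 208. ]), 0.96), (array([358.5, 306.5]), 0.91), (array([187.7, 245.3]), 0.9)]
phone_tail [(array([178.7, 375.7]), 0.75), (array([315.1, 293. ]), 0.74), (array([441.8, 185.6]), 0.74)]
lever_end [(array([412.6, 300.7]), 0.7)]
clamp_pivot [(array([398., 338.]), 0.73)]
clamp_foot []
side [264.464398   608.69019826 500.66156505] [-2.11545612 -0.00908595 -2.75172709]
jig [(array([291.7, 313. ]), 0.71)]
phone [(array([299.9, 300.7]), 0.98), (array([408.7, 226. ]), 0.72), (array([433.2, 443.7]), 0.63)]
phone_tail [(array([492.3, 467.3]), 0.96), (array([288.3, 217.2]), 0.96), (array([438.7, 237.1]), 0.82)]
lever_end [(array([230.2, 236.8]), 0.68)]
clamp_pivot [(array([241.5, 297.5]), 0.95)]
clamp_foot [(array([262. , 293.4]), 0.67), (array([272.7, 272.9]), 0.44)]
wrist [550.41127475  65.81111339 383.95803153] [2.90925851e+00 7.80315537e-05 6.78941335e-04]
jig []
phone [(array([418.3, 421.6]), 0.89), (array([218.6, 410. ]), 0.84), (array([297.3, 133
[... 300 characters left out ...]
, 0.31)]
{'clock': 1.05, 'joints': array([-6.66332802e-02,  2.99879358e-01,  1.52101924e+00,  1.06872103e-05,
        1.32072987e+00, -6.66186695e-02]), 'qd': array([-1.33415658e-03, -3.77565078e-05, -3.93765311e-04,  4.74339619e-04,
        8.06323001e-05,  2.11544884e-03]), 'effort': array([ 5.29997287e-04, -5.31665397e+01, -3.52914727e+01,  7.08570261e-02,
        2.13621010e-02, -1.87246724e-05]), 'eef_pos': array([ 5.49975345e+02, -1.70119433e-02,  2.27448764e+02]), 'eef_rot': array([-1.57083137e+00,  1.27157192e-05, -1.57081358e+00]), 'wrist_force': array([ 0.32204854, -0.78755644,  0.64653129]), 'moment': array([-0.01623723,  0.00767413, -0.00909455]), 'finger_gap': 94.14774033521606}
```

View pics/scene0.png

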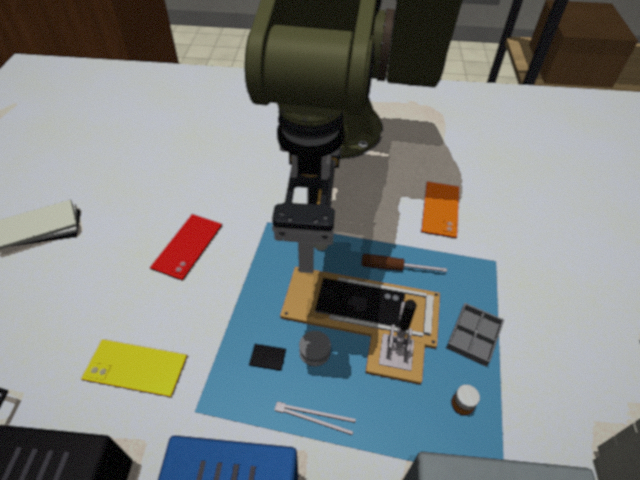

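View pics/side0.png

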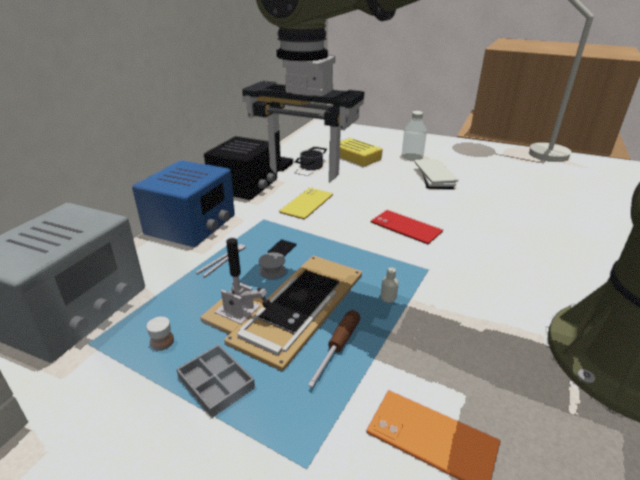

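View pics/wrist0.png

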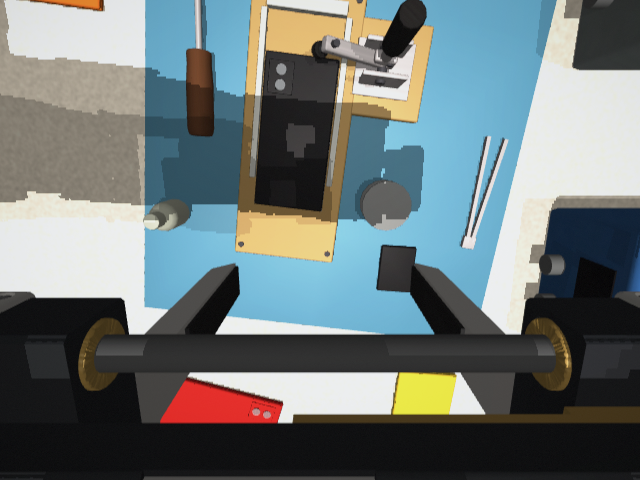

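```bash
python3 - <<'E'
import cv2
a=cv2.imread('pics/wrist0.png')[0:280,220:450]; cv2.imwrite('pics/w0z.png',cv2.resize(a,None,fx=2.1,fy=2.1,interpolation=cv2.INTER_CUBIC))
a=cv2.imread('pics/scene0.png')[255:390,270:450]; cv2.imwrite('pics/s0z.png',cv2.resize(a,None,fx=4,fy=4,interpolation=cv2.INTER_CUBIC))
a=cv2.imread('pics/side0.png')[230:370,190:370]; cv2.imwrite('pics/d0z.png',cv2.resize(a,None,fx=4,fy=4,interpolation=cv2.INTER_CUBIC))
E
```

```text
(no output)
```

View pics/w0z.png

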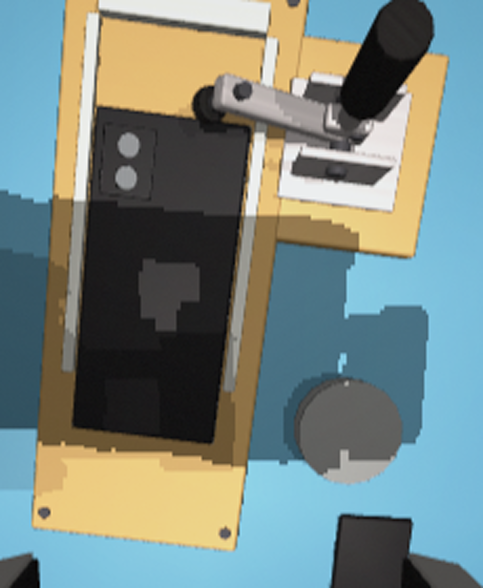

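View pics/s0z.png

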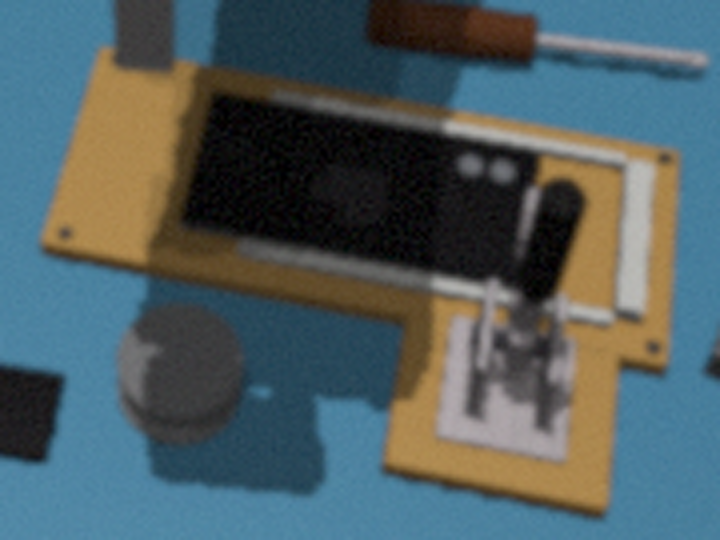

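View pics/d0z.png

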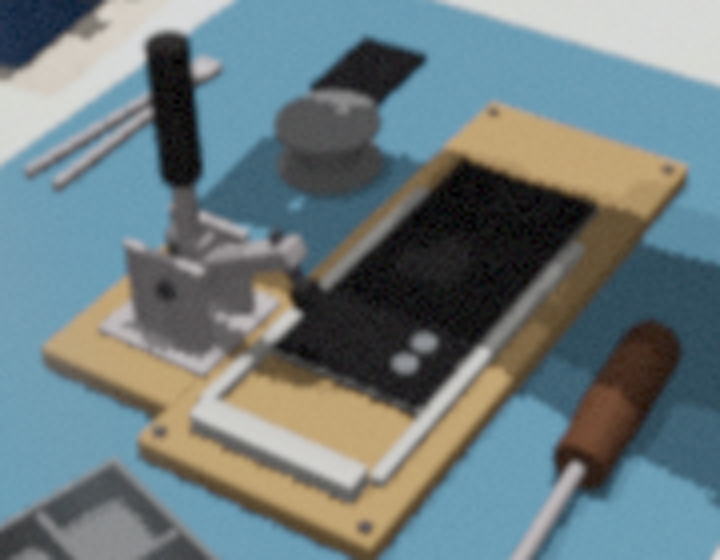

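```bash
cat > fit.py <<'E'
from h import *
from scipy.optimize import least_squares
P={n:shot(n) for n in ['scene','side','wrist']}
pts={'wrist':[((-55,-155),236.2,250),((55,-155),332.4,261),((120,5),416.7,121.9),((120,95),433.8,27.6)],
'scene':[((-55,-155),296.3,267),((55,-155),280.5,316.2),((-55,115),440.5,292.5),((55,115),436.5,346.2),((120,5),366.8,371.2),((120,95),421.2,381.2)],
'side':[((55,-155),312.5,255.8),((-55,-155),361.3,272.5),((55,115),225,340),((-55,115),282.5,366.2),((120,95),201.2,317.5)]}
def J(v,a): 
    c,s=np.cos(v[2]),np.sin(v[2]);return np.array([v[0]+c*a[0]-s*a[1],v[1]+s*a[0]+c*a[1],a[2]])
def res(v,names=None):
    return np.concatenate([(proj(P[n],J(v,(*a,12)))-[x,y]) for n in (names or pts) for a,x,y in pts[n]])
for ns in (['wrist'],['scene'],['side'],None):
    r=least_squares(res,[550,170,0],args=(ns,));print(ns,r.x,np.abs(r.fun).max())
v=r.x; print(r.fun.round(1).reshape(-1,2))
np.save('jig.npy',v)
def inv(X): 
    d=np.array(X[:2])-v[:2];c,s=np.cos(v[2]),np.sin(v[2]);return [c*d[0]+s*d[1],-s*d[0]+c*d[1]]
for xy in [(254.8,203.8),(321,210.5)]: print('tailcorner jig',inv(onplane(P['wrist'],xy,20)))
for xy in [(187/4+270,228/4+255),(213/4+270,93/4+255)]: print('tailcorner jig scene',inv(onplane(P['scene'],xy,20)))
print('pivot',J(v,(75,50,42)),'end',J(v,(75,50,152)),'tail home',J(v,(0,-60,16)))
print('spool',inv(onplane(P['wrist'],(386,203),26)),'batt',inv(onplane(P['wrist'],(397,268),6)))
for n in P:
  for t,X in (('pivot',(75,50,42)),('end',(75,50,152))): print(n,t,proj(P[n],J(v,X)).round(1))
  for t in ['flux_jar','dropper','spool','battery','screwdriver','tweezers','parts_tray']:
    print(n,t,[(np.round(inv(onplane(P[n],d['xy'],0 )),0),round(d['score'],2)) for d in manip.tip_of(t,P[n])[:2]])
E
python3 fit.py
```

```text
['wrist'] [ 5.25162731e+02  1.08746499e+02 -1.30350709e-01] 2.2280956192180703
['scene'] [ 5.24002814e+02  1.09647695e+02 -1.22475773e-01] 1.4323078261570572
['side'] [ 5.21818834e+02  1.06784721e+02 -1.19838994e-01] 1.4481970610697772
None [ 5.23858800e+02  1.08358098e+02 -1.23558673e-01] 3.1230748658713026
[[-1.7  1.3]
 [ 0.   2. ]
 [-1.   0.2]
 [-0.9 -2.8]
 [-1.9 -0.9]
 [-1.4 -0.3]
 [-0.7  0.3]
 [ 0.2  0.9]
 [-1.6 -1.6]
 [ 0.5  0.2]
 [-0.8 -0.7]
 [-0.  -1.1]
 [-3.1 -0.2]
 [-1.5  1.4]
 [-1.8  0.3]]
tailcorner jig [np.float64(-35.20344549160235), np.float64(-97.8442673261078)]
tailcorner jig [np.float64(34.96033429705987), np.float64(-96.27078840726215)]
tailcorner jig scene [np.float64(37.722373253056645), np.float64(-92.2202247406299)]
tailcorner jig scene [np.float64(-34.19497337452671), np.float64(-95.70183079909137)]
pivot [604.44925117 148.7335755   42.        ] end [604.44925117 148.7335755  152.        ] tail home [516.46412865  48.815518    16.        ]
spool [np.float64(100.83102388085992), np.float64(-79.18115985476123)] batt [np.float64(129.47642594959353), np.float64(-1
[... 602 characters left out ...]
y([102., -81.]), 0.95), (array([144., 154.]), 0.56)]
side battery [(array([ 122., -154.]), 0.72)]
side screwdriver [(array([-107.,   45.]), 0.62)]
side tweezers [(array([211., -60.]), 0.84), (array([101., -81.]), 0.47)]
side parts_tray [(array([ 18., 178.]), 0.72)]
wrist pivot [384.3  60.8]
wrist end [415.3  12. ]
wrist flux_jar []
wrist dropper [(array([-124., -114.]), 0.97), (array([208., -53.]), 0.15)]
wrist spool [(array([101., -85.]), 0.97), (array([-127., -115.]), 0.63)]
wrist battery [(array([ 132., -155.]), 0.68)]
wrist screwdriver [(array([-101.,   44.]), 0.89), (array([102., -89.]), 0.58)]
wrist tweezers [(array([210., -51.]), 0.86), (array([103., -83.]), 0.45)]
wrist parts_tray []
```

```bash
python3 -m jog '[2,30,-12,0,2,0, 4,60,-25,0,5,0, 6,90,-38,0,7.1,0, 6,110,-40,0,7.1,0, 6,110,-40,0,7.1,0, 6,110,-40,0,7.1,0]' 16; python3 - <<'E'
from h import *
shot('wrist','w1.png');shot('scene','s1.png')
E
```

```text
clock: 2.75
eef_pos: [510.1, -6.0, 117.7]
eef_rot: [-1.572, -0.0, -1.694]
wrist_force: [-0.1, -0.7, 0.5]
finger_gap: 57.5
```

View pics/w1.png

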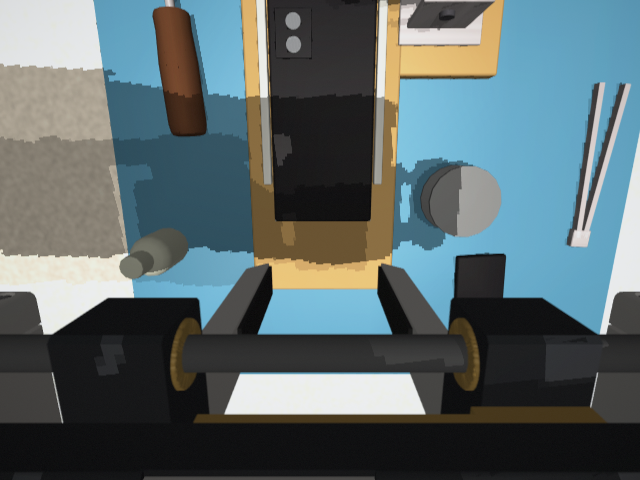

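```bash
python3 - <<'E'
from h import *
v=np.load('jig.npy');p=shot('wrist')
def inv(X):
    d=np.array(X[:2])-v[:2];c,s=np.cos(v[2]),np.sin(v[2]);return np.round([c*d[0]+s*d[1],-s*d[0]+c*d[1]],1)
for xy,z in [((276,220.5),20),((370,221),20),((254.5,289),12),((392,289),12),((263,184),18),((384,183),18)]: print(xy,inv(onplane(p,xy,z)))
print('tcp',inv(manip.read_state()['eef_pos']))
E
python3 -m jog '[0,0,0,0,0,0, 0,0,0,0,0,0, 0,0,0,0,0,0, 0,20,0,0,0,0, 0,45,0,0,0,0]'
```

```text
(276, 220.5) [-34.2 -97. ]
(370, 221) [ 36.2 -97.4]
(254.5, 289) [ -54.5 -154.9]
(392, 289) [  56.9 -154.9]
(263, 184) [-43.2 -70.1]
(384, 183) [ 46.  -69.3]
tcp [   1.4 -115.1]
clock: 3.32
eef_pos: [511.2, -6.1, 73.7]
eef_rot: [-1.566, 0.0, -1.695]
wrist_force: [-0.3, 0.3, -0.2]
finger_gap: 16.5
```

```bash
python3 -m jog '[0,18,0,0,0,0, 0,30,0,0,0,0, 0,35.4,0,0,0,0, 0,35.4,0,0,0,0]'; python3 - <<'E'
from h import *
shot('wrist','w2.png');shot('side','d2.png')
E
```

```text
clock: 3.65
eef_pos: [509.6, -6.0, 36.3]
eef_rot: [-1.572, -0.0, -1.695]
wrist_force: [-0.2, 0.2, -0.1]
finger_gap: 16.2
```

View pics/w2.png

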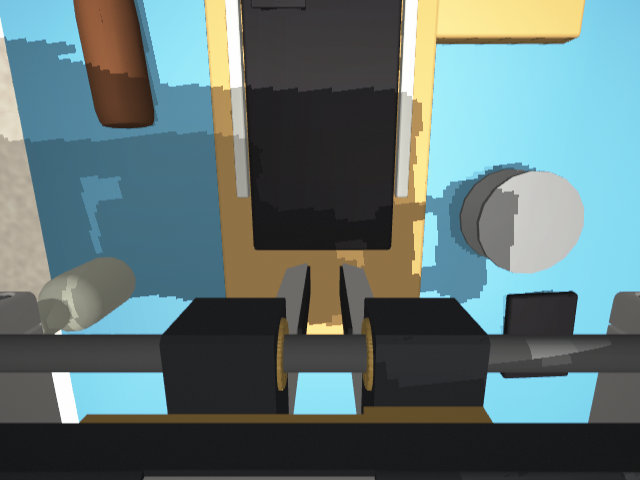

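View pics/d2.png

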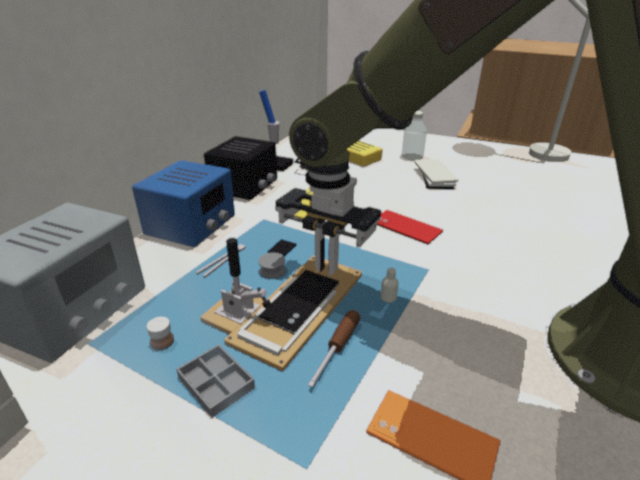

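```bash
python3 -m jog '[-4,0,0,0,0,0, -8,0,0,0,0,0, -12,0,0,0,0,0, -17,0,0,0,0,0, -22,0,0,0,0,0, -27,0,0,0,0,0, -32,0,0,0,0,0, -36,0,0,0,0,0, -40,0,0,0,0,0, -41,0,0,0,0,0]'; python3 -m jog '[-1,0,0,0,0,0, -2,0,0,0,0,0]';  python3 -m jog '[-1,0,0,0,0,0, -1,0,0,0,0,0]'
```

```text
clock: 4.58
eef_pos: [515.1, 35.3, 37.0]
eef_rot: [-1.571, 0.0, -1.694]
wrist_force: [0.1, -1.7, 1.9]
finger_gap: 15.9
clock: 4.75
eef_pos: [515.3, 36.7, 37.0]
eef_rot: [-1.571, -0.0, -1.695]
wrist_force: [0.8, -2.6, 1.4]
finger_gap: 15.7
clock: 4.92
eef_pos: [515.4, 37.7, 37.0]
eef_rot: [-1.571, 0.0, -1.695]
wrist_force: [0.9, -0.0, -0.2]
finger_gap: 16.2
```

```bash
for i in 1 2 3; do echo; done; python3 -m jog '[-1,0,0,0,0,0, -1,0,0,0,0,0]';  python3 -m jog '[-1,0,0,0,0,0, -1,0,0,0,0,0]'; python3 -m jog '[-1,0,0,0,0,0, -1,0,0,0,0,0]'
```

```text
clock: 5.08
eef_pos: [515.5, 38.7, 37.0]
eef_rot: [-1.571, 0.0, -1.695]
wrist_force: [-0.4, -2.3, 0.6]
finger_gap: 16.1
clock: 5.25
eef_pos: [515.6, 39.6, 37.0]
eef_rot: [-1.571, -0.0, -1.695]
wrist_force: [-0.0, -2.1, -0.1]
finger_gap: 16.1
clock: 5.42
eef_pos: [515.8, 39.9, 37.0]
eef_rot: [-1.571, -0.001, -1.695]
wrist_force: [-0.4, -9.5, 1.2]
finger_gap: 16.0
```

```bash
python3 - <<'E'
from h import *
p=shot('side','d3.png'); 
a=p['img'][250:370,200:330][:,:,::-1]; cv2.imwrite('pics/d3z.png',cv2.resize(a,None,fx=5,fy=5,interpolation=cv2.INTER_CUBIC))
shot('wrist','w3.png');print(manip.read_state()['wrist_force'])
E
```

```text
[-0.50800285 -9.44785159  0.17651769]
```

View pics/d3z.png

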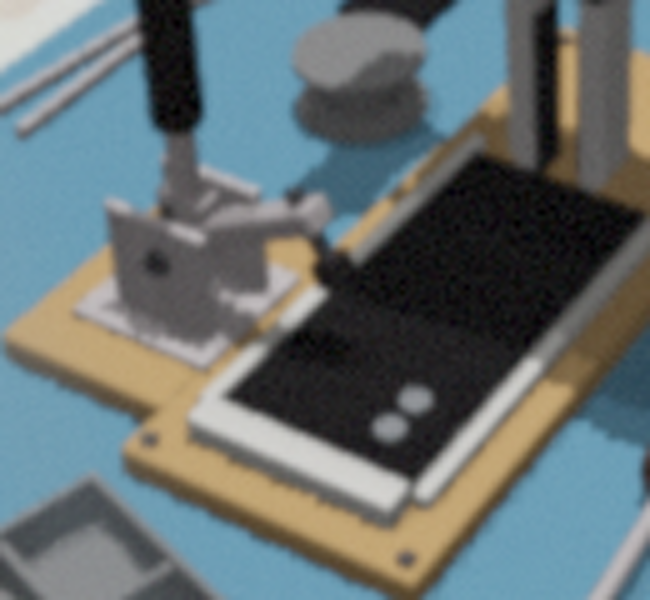

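View pics/w3.png

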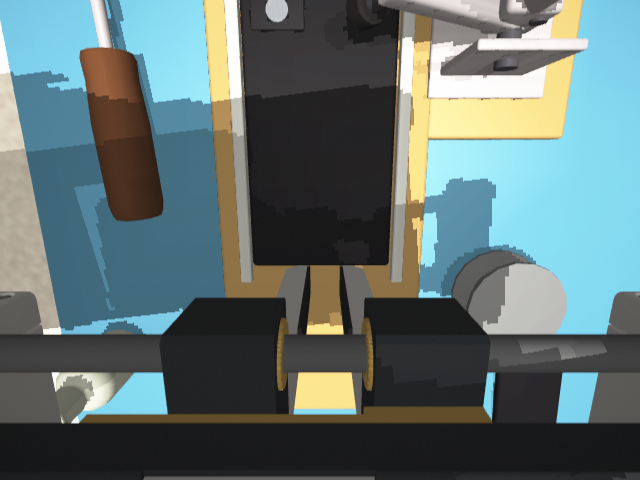

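```bash
python3 -m jog '[6,0,0,0,0,0, 14,0,0,0,0,0, 15,-10,0,0,0,0, 15,-40,0,0,0,0, 15,-75,0,0,0,0, 15,-105,0,0,0,0, 15,-125,0,0,0,0, 15,-125,0,0,0,0]' 0; python3 -m jog '[-25,0,4,0,0,0, -60,0,10,0,0,0, -95,0,18,0,0,0, -120,0,24,0,0,0, -134,0,25,0,0,0, -134,10,25,0,0,0, -134,18,25,0,0,0, -134,18,25,0,0,0]'; python3 - <<'E'
from h import *
v=np.load('jig.npy')
shot('side','d4.png');shot('scene','s4.png');shot('wrist','w4.png')
d=manip.read_state()['eef_pos'][:2]-v[:2];c,s=np.cos(v[2]),np.sin(v[2]);print(c*d[0]+s*d[1],-s*d[0]+c*d[1])
E
```

```text
clock: 6.18
eef_pos: [515.5, 25.7, 167.2]
eef_rot: [-1.563, 0.001, -1.695]
wrist_force: [0.1, -0.1, 0.7]
finger_gap: 0.5
clock: 6.85
eef_pos: [554.1, 154.3, 141.7]
eef_rot: [-1.574, -0.001, -1.695]
wrist_force: [-0.0, 0.3, -0.5]
finger_gap: 0.1
25.42350515892818 49.701028135643725
```

View pics/d4.png

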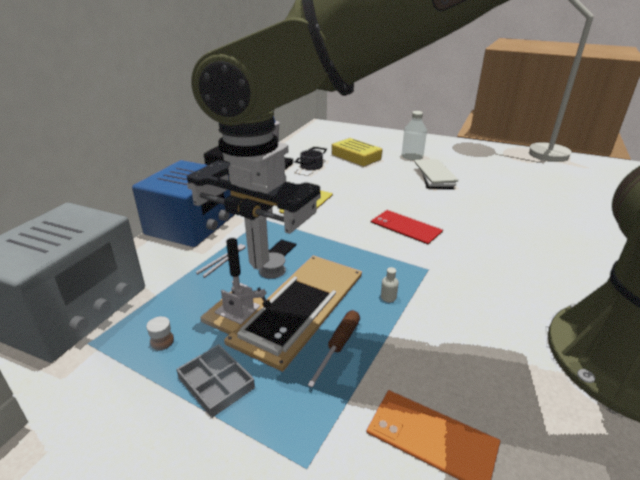

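View pics/s4.png

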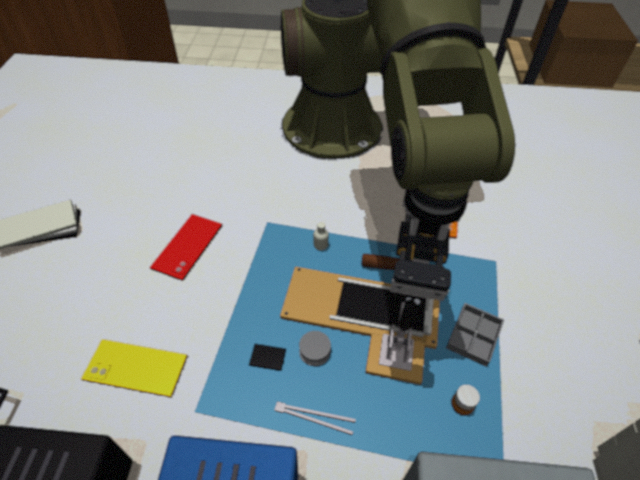

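View pics/w4.png

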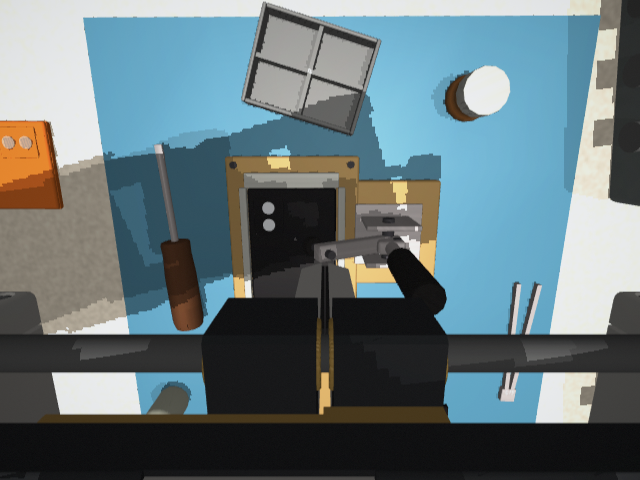

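```bash
python3 -m jog '[0,0,10,0,0,0, 0,0,20,0,0,0, 0,0,26,0,0,0, 0,0,32,0,0,0, 0,0,38,0,0,0, 0,0,44,0,0,0]'; python3 - <<'E'
from h import *
p=shot('side','d5.png');shot('scene','s5.png')
a=p['img'][150:350,170:370][:,:,::-1]; cv2.imwrite('pics/d5z.png',cv2.resize(a,None,fx=3,fy=3))
E
```

```text
clock: 7.5
eef_pos: [598.6, 149.8, 144.4]
eef_rot: [-1.572, -0.0, -1.695]
wrist_force: [-6.0, 0.3, 2.3]
finger_gap: 0.5
```

View pics/d5z.png

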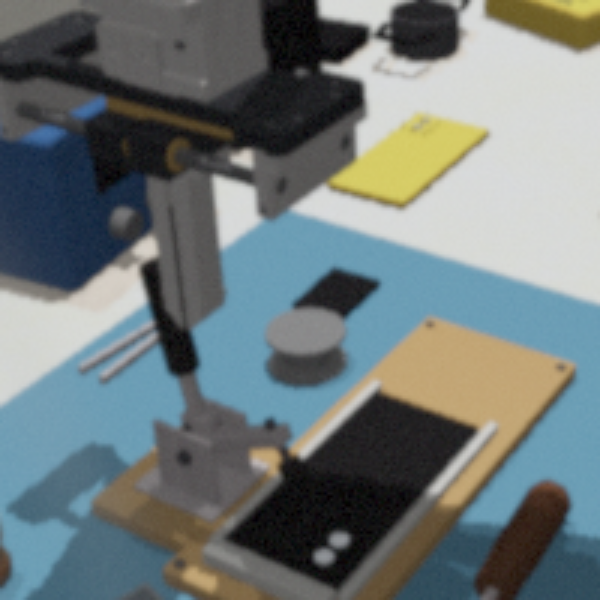

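```bash
python3 -m jog '[0,1,8,0,0,0, 0,3,16,0,0,0, 0,6,24,0,0,0, 0,9,31,0,0,0, 0,13,38,0,0,0, 0,18,44,0,0,0, 0,23,50,0,0,0]'; python3 -m jog '[0,6,6,0,0,0, 0,9.5,8,0,0,0, 0,13,10.5,0,0,0, 0,16.5,13,0,0,0]'; python3 - <<'E'
from h import *
p=shot('side','d6.png');shot('scene','s6.png')
a=p['img'][150:350,170:370][:,:,::-1]; cv2.imwrite('pics/d6z.png',cv2.resize(a,None,fx=3,fy=3))
E
```

```text
clock: 8.18
eef_pos: [649.4, 143.8, 121.0]
eef_rot: [-1.57, 0.0, -1.695]
wrist_force: [-0.9, 0.2, 4.1]
finger_gap: 0.5
clock: 8.52
eef_pos: [661.4, 142.4, 103.7]
eef_rot: [-1.572, -0.0, -1.695]
wrist_force: [-0.2, 0.2, 0.5]
finger_gap: 0.2
```

View pics/d6z.png

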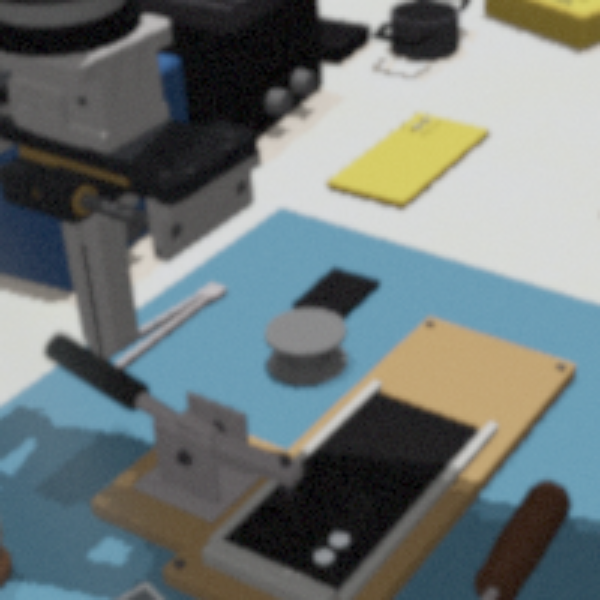

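```bash
python3 -m jog '[0,-10,0,0,0,0, 0,-35,0,0,0,0, 0,-70,-8,0,0,0, 0,-105,-20,0,0,0, 30,-130,-50,0,0,0, 65,-140,-80,0,0,0, 100,-150,-110,0,0,0, 135,-150,-130,0,0,0, 150,-150,-130,0,0,0, 150,-150,-130,0,0,0]'; python3 - <<'E'
from h import *
p=shot('side','d7.png');shot('scene','s7.png');shot('wrist','w7.png')
a=p['img'][210:370,170:370][:,:,::-1]; cv2.imwrite('pics/d7z.png',cv2.resize(a,None,fx=3.5,fy=3.5))
for t in ['lever_end','clamp_foot','phone_tail']: print(t,[(d['xy'],d['score']) for d in manip.tip_of(t,p)[:2]])
v=np.load('jig.npy');c,s=np.cos(v[2]),np.sin(v[2])
for th in (1.0,1.2,1.4):
  a=(75+110*np.sin(th),50,42+110*np.cos(th)); print(th,proj(p,[v[0]+c*a[0]-s*a[1],v[1]+s*a[0]+c*a[1],a[2]]))
E
```

```text
clock: 9.45
eef_pos: [512.1, 6.4, 256.8]
eef_rot: [-1.568, -0.0, -1.697]
wrist_force: [0.1, 1.4, -0.3]
finger_gap: 0.3
lever_end [([186.3, 263.0], 0.6)]
clamp_foot [([267.6, 307.9], 0.49)]
phone_tail [([290.4, 214.5], 0.98), ([495.0, 467.6], 0.79)]
1.0 [189.4746378  251.11412542]
1.2 [186.86679313 259.14129478]
1.4 [186.25429485 268.31084768]
```

View pics/d7z.png

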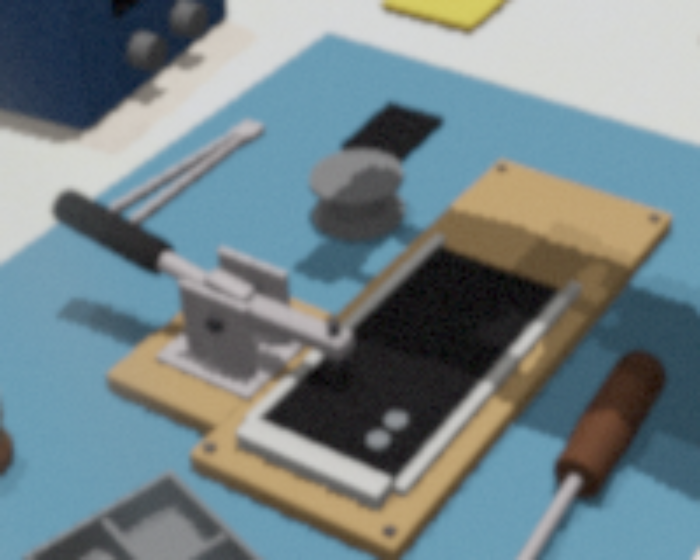

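View pics/w7.png

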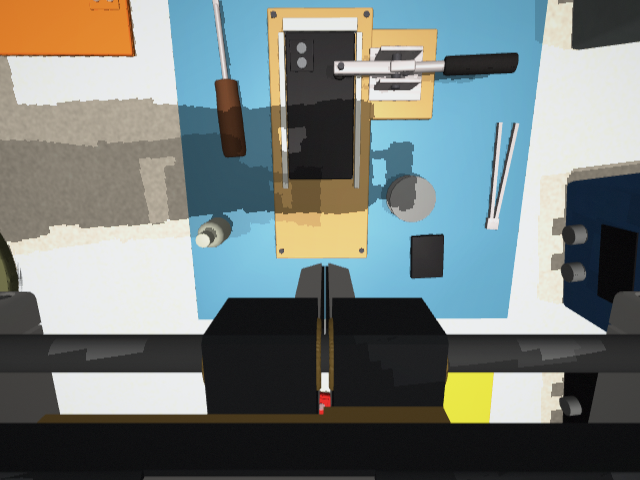

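View pics/s7.png

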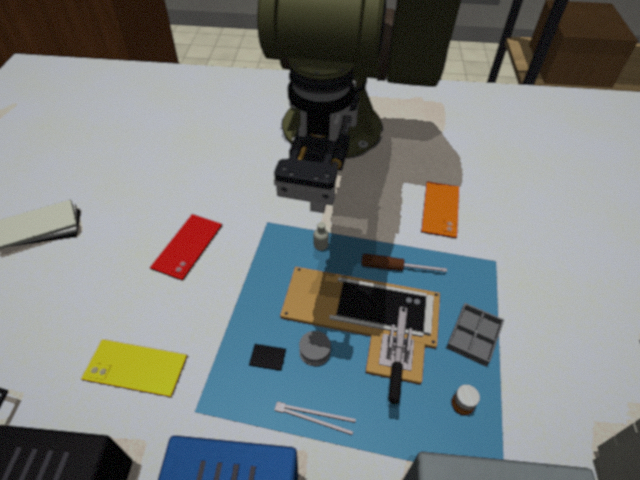

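```bash
python3 - <<'E'
import cv2
a=cv2.imread('pics/w7.png')[0:200,260:400]; cv2.imwrite('pics/w7z.png',cv2.resize(a,None,fx=3,fy=3,interpolation=cv2.INTER_CUBIC))
from h import *
p=shot('side');q=shot('scene')
v=np.load('jig.npy');c,s=np.cos(v[2]),np.sin(v[2]);w=shot('wrist')
for th in (1.0,1.2,1.3,1.4):
  a=(75+110*np.sin(th),50,42+110*np.cos(th)); X=[v[0]+c*a[0]-s*a[1],v[1]+s*a[0]+c*a[1],a[2]];print(th,proj(q,X),proj(w,X))
print([(d['xy'],d['score']) for d in manip.tip_of('lever_end',q)[:1]],[(d['xy'],d['score']) for d in manip.tip_of('lever_end',w)[:1]])
for xy in [(286,177),(353,180)]:
  d=onplane(w,xy,20)[:2]-v[:2];print(c*d[0]+s*d[1],-s*d[0]+c*d[1])
print(manip.read_state()['wrist_force'],manip.read_state()['qd'].round(3))
E
```

```text
1.0 [398.38878585 380.13295382] [527.22977341  50.85427159]
1.2 [395.60840804 392.59179998] [525.89355364  57.4556134 ]
1.3 [394.29784329 397.84515777] [523.19357665  60.64165854]
1.4 [393.06333088 402.36808169] [519.34814854  63.70601962]
[([393.9, 398.8], 0.7)] [([516.4, 65.0], 0.65)]
-40.080471932718964 -56.56827949250151
34.54466462877543 -59.76188136413859
[-0.13876006 -0.31682688 -0.49154563] [-0.005 -0.005  0.002 -0.001  0.    -0.003]
```

View pics/w7z.png

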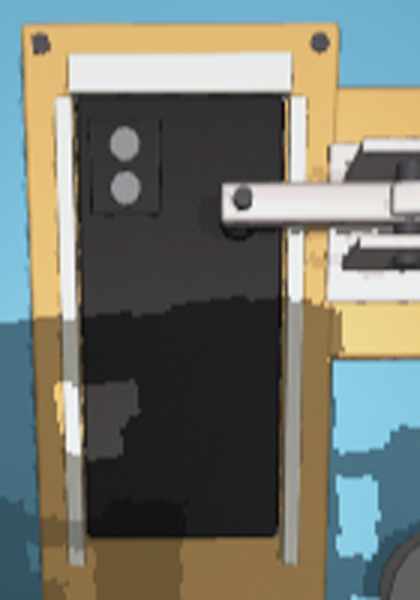

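```bash
python3 -m jog '[0,0,0,0,0,0, 0,0,0,0,0,0]'; python3 -c "
from cell import manip
print(manip.sign_off())"
```

```text
clock: 10.17
eef_pos: [514.0, 9.7, 254.5]
eef_rot: [-1.571, 0.0, -1.695]
wrist_force: [0.0, 0.2, 0.3]
finger_gap: 0.8
the job is handed in; nothing more can be done
None
```

I pushed the phone home against the end stop, then pushed the clamp lever past its dead point and it snapped into lock. The job was handed in at about 10 s on the robot's clock.

**Phone:** I pushed on its rear edge with two fingers. Sliding took about 2 N, and the push force then rose to 9.5 N at the stop. The last pictures show its front edge flush with the stop. From the last picture the rear edge is at about y = -57 to -60 mm in the jig's frame, where -60 is fully home. The spread comes from roughly read pixels.

**Lever:** I pushed it with the closed fingers along its arc, and the force dropped to about 0 after the dead point. The network's lever end in the wrist view agrees with 1.4 rad. In the side and scene views it is 4 to 5 pixels short of the 1.4 rad position, which read alone would be about 1.3 rad. That is close to the fit error, and the side view was off by about as much with the lever open. The foot is seen on the phone, but I did not measure how hard it presses.

**Surroundings:** In the last pictures the other things on the bench look unmoved. The arm finished clear, about 230 mm above the bench, with the wrist force near zero.

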